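# Wedge the honey jars tight in the packing case

## Robot

A 6-joint arm with a two-finger parallel gripper is mounted at the origin on the work surface. World frame = base frame: x ahead of the robot, y to its left, z up, the work surface at z = 0. Lengths are in mm, angles in degrees, forces in N, time in s.
With the tool pointing down it reaches from about 300 to 750 mm from the base axis. Payload 8.5 kg.
Tool frame: the origin (TCP) lies at the very end of the fingers, on their centre line; the grasp point (between the pads) lies 19 mm behind it; z points along the fingers, y is the line along which they close (so a half turn about z gives the same grasp; the last joint's range is limited). The gripper opens to 88 mm and grips with 3 to 60 N. Pads are 18 mm wide; open, the fingers measure 123 mm over their backs; the gripper's body (75 mm by 187 mm) begins 45 mm behind the grasp point.
Start: joints at [51.377, 21.807, 74.336, -0, 83.858, -12.336], TCP at [243.569, 493.107, 238.748] pointing down, gripper open.
Joint ranges: [-178.18, 178.18], [-50.72, 133.34], [12.68, 142.11], [-81.47, 261.47], [9.98, 163.14], [-165.26, 165.26]. Speed limits (degrees/s): [136.94, 136.94, 180, 180, 180, 180].

## Interface

Orientations are given as [roll, pitch, yaw] about the fixed x, y, z axes, in that order (R = Rz(yaw) Ry(pitch) Rx(roll)).
In Python, from rig import status, capture, job_done gives the robot as it stands.
- The arm moves only by the tool arm_command, never from a script. Its argument "targets" is one flat list of numbers, 6 for each row, row after row: the shift along the tool's x, y, z in mm, then the turn, a rotation vector about the tool's x, y, z in degrees. A call has 1 to 8 rows; each row shifts and turns the commanded pose from where the row before left it, along the tool's axes as they then stand; what a row does not reach is not made up. A row lasts 1/8 s, in which the tool goes at most 62.5 mm and 10.7 degrees, less where a joint would pass 70% of its speed; a pose out of reach is approached as far as the arm can. A call is refused whole if a number of a shift passes 62.5 or a number of a turn 10.7, either way. A call with a gripper value outside its range is refused whole. "claw" is the gripper's target within -1 to 1 (shut at 1, half-way at 0, fully open at -1), set as the call begins (left out, the last holds). The fingers move at their own pace and stop on an object; the grip force is fixed at half the most. Time passes only in rows, so rows that do not move let the fingers close. It gives the time, the measured TCP pose, the force, the opening and the grip force at its end, in the units of the state.
- status.read_state(): the state, without advancing time (a new reading comes with each control period).
- capture(name): name is "scene" or "side" or "wrist"; returns a dict with "image" (480x640x3 uint8, blue, green, red), "fx", "fy", "cx", "cy" (pixels), "position" and "rotation" of the camera in the world; the wrist camera has in their place "hand_eye" (4x4, takes a point from camera to tool coordinates, whose origin is the TCP and whose axes are the flange's). Camera axes: x right, y up, looking along -z (the intrinsics and any distortion apply to the point x, -y, -z); pixel columns grow to the right and rows downward; lengths in mm; the calibration is good to about 2 mm. A picture is of the moment at which its call begins: read the wrist's pose just before it. There is no depth.
- job_done(): hands the job in; it is judged then, once.
The state is a dict: "time": time; "qpos": joint angles; "dq": joint speeds; "tau": joint torques, N m; "tcp_pos": TCP position; "tool_rot": TCP orientation; "ft_force": force on the tool from outside, world axes, zero at the start; "wrist_torque": the same for the moment, N m; "finger_gap": finger opening in mm; "finger_force": force on a finger pad.
Only numpy, scipy, OpenCV 4.12 (cv2) and the standard library are available. Lean on these libraries where they do the work, as an engineer would, in place of code of your own. Each camera call takes 0.05 s, during which the arm holds its last target. There are 200 camera calls.

## Task

The honey jars in the packing case need wedging tight. Try the wooden wedges in the gap beside the liner board, find the one that fills it exactly, and leave that one pressed home, upright, with its shoulder level with the case's rim. Stand every other wedge upright on the table, clear of the case, and do not knock over any wedge or shove the other things on the desk.

Things in the scene. Friction and masses are not known exactly. Their poses are not given: they have to be found in the camera images.
- case: Plywood packing case, fixed, level on the table; rim 82 mm above the table. Near bay 80 mm wide inside along x, side walls 8 mm thick; outside it spans x -48 to +48, y -214 to +12 mm. In it, along y: two jars, a beech liner board and, at the +y end, the open gap. Origin on the table directly below point gap_edge. Case, jars and boards do not move.
- gap_edge (a point): Middle of the gap's +y side, on the end wall's inner rim edge, 82 mm above the table; axes as the case's. The gap reaches from here to the case's -y: 34, 38, 42 or 46 mm wide at the rim, varies, not reported: find it by trying. It is 80 mm long along x. Its two sides (end wall and liner board) each slope 1 in 8 and narrow downward, just as the wedges do.
- gap_floor (a point): Point on the floor of the gap, 72 mm below the rim, 20 mm to the -y of gap_edge. A wedge set in the gap (its x along the case's x, either way round) sinks until both flanks meet the sides: the matching one has its shoulder level with the rim; each size (4 mm) too thick stands 16 mm prouder; a too thin one drops to the floor, its shoulder 12 mm below the rim.
- jar_row (a point): Middle of the two jars in the case, at rim height; jars 68 mm across, in a row along y, their lids 23 mm above the rim. The nearest jar's edge is 65 mm from gap_edge.
- spare_bay (a point): Middle of the case's low second bay, at rim height: x +48 to +142, y -214 to -41 mm in the case's frame. It holds three spare liner boards up to the rim's height, not needed.
- wedge_a: Beech wedge, starts upright on its foot. Origin: middle of the foot; z up to the handle. 70 mm wide (x), 60 mm tall; along y 19 mm thick at the foot, 34 mm at the shoulder (z = 60 mm), both flanks sloping 1 in 8. Centred on the shoulder stands the handle, 36 (x) by 22 (y) by 55 mm tall; grip it along x or y. Mass 0.08 to 0.18 kg.
- wedge_a_handle (a point): Middle of the top of this wedge's handle, 115 mm above its foot. A wedge let go off-centre in the gap may hang high: press here straight down with about 10 N to seat it.
- wedge_b: Beech wedge, starts upright on its foot. Origin: middle of the foot; z up to the handle. 70 mm wide (x), 60 mm tall; along y 23 mm thick at the foot, 38 mm at the shoulder (z = 60 mm), both flanks sloping 1 in 8. Centred on the shoulder stands the handle, 36 (x) by 22 (y) by 55 mm tall; grip it along x or y. Mass 0.08 to 0.18 kg.
- wedge_b_handle (a point): Middle of the top of this wedge's handle, 115 mm above its foot. A wedge let go off-centre in the gap may hang high: press here straight down with about 10 N to seat it.
- wedge_c: Beech wedge, starts upright on its foot. Origin: middle of the foot; z up to the handle. 70 mm wide (x), 60 mm tall; along y 27 mm thick at the foot, 42 mm at the shoulder (z = 60 mm), both flanks sloping 1 in 8. Centred on the shoulder stands the handle, 36 (x) by 22 (y) by 55 mm tall; grip it along x or y. Mass 0.08 to 0.18 kg.
- wedge_c_handle (a point): Middle of the top of this wedge's handle, 115 mm above its foot. A wedge let go off-centre in the gap may hang high: press here straight down with about 10 N to seat it.
- wedge_d: Beech wedge, starts upright on its foot. Origin: middle of the foot; z up to the handle. 70 mm wide (x), 60 mm tall; along y 31 mm thick at the foot, 46 mm at the shoulder (z = 60 mm), both flanks sloping 1 in 8. Centred on the shoulder stands the handle, 36 (x) by 22 (y) by 55 mm tall; grip it along x or y. Mass 0.08 to 0.18 kg.
- wedge_d_handle (a point): Middle of the top of this wedge's handle, 115 mm above its foot. A wedge let go off-centre in the gap may hang high: press here straight down with about 10 N to seat it.
- honey_jar: Loose honey jar, 68 mm across, 95 mm tall; a bystander, origin at the middle of its underside, z up.
- bowl: Bowl, 116 mm across the rim, 62 mm tall; a bystander, origin at the middle of its underside, z up.
- milk_bottle: White bottle, 68 mm across, 170 mm tall; a bystander, origin at the middle of its underside, z up.
- calculator: Flat calculator, 130 (x) by 70 (y) by 18 mm; a bystander, origin at the middle of its underside, z up.
- stapler: Stapler, 120 (x) by 30 (y) by 50 mm; a bystander, origin at the middle of its underside, z up.
- label_roll: Upright roll of labels, 70 mm across, 50 mm tall; a bystander, origin at the middle of its underside, z up.
- pen_pot: Glass pot, 76 mm across, 90 mm tall, pens up to 160 mm; a bystander, origin at the middle of its underside, z up.
Mind the look-alikes: they are no part of the job. Leave any purple or red look-alike of the wedge_a alone.

How it is judged (in metres and radians):
At the end, for the whole second after the job is handed in: One wedge centred in the gap (x within 9 mm), upright within 0.06 rad, aligned with the case within 0.1 rad, its shoulder within 5 mm of the rim's level; the other three upright (0.08 rad) on the table, over 60 mm from gap_edge; all at rest (linear speed of each of wedge_a, wedge_b, wedge_c, wedge_d below 0.01 m/s and ((z of wedge_a in the frame of gap_edge between -0.065 and -0.055 m and y of wedge_a in the frame of gap_edge between -0.028 and -0.012 m and x of wedge_a in the frame of gap_edge between -0.009 and 0.009 m and angle between wedge_a's own z axis and vertical below 0.06 rad and angle between the x axis of wedge_a and the x axis of case, either way round below 0.1 rad and height (world z) of each of wedge_b, wedge_c, wedge_d below 0.006 m and angle between each of wedge_b, wedge_c, wedge_d's own z axis and vertical below 0.08 rad and horizontal distance between each of wedge_b, wedge_c, wedge_d and gap_edge above 0.06 m) or (z of wedge_b in the frame of gap_edge between -0.065 and -0.055 m and y of wedge_b in the frame of gap_edge between -0.028 and -0.012 m and x of wedge_b in the frame of gap_edge between -0.009 and 0.009 m and angle between wedge_b's own z axis and vertical below 0.06 rad and angle between the x axis of wedge_b and the x axis of case, either way round below 0.1 rad and height (world z) of each of wedge_a, wedge_c, wedge_d below 0.006 m and angle between each of wedge_a, wedge_c, wedge_d's own z axis and vertical below 0.08 rad and horizontal distance between each of wedge_a, wedge_c, wedge_d and gap_edge above 0.06 m) or (z of wedge_c in the frame of gap_edge between -0.065 and -0.055 m and y of wedge_c in the frame of gap_edge between -0.028 and -0.012 m and x of wedge_c in the frame of gap_edge between -0.009 and 0.009 m and angle between wedge_c's own z axis and vertical below 0.06 rad and angle between the x axis of wedge_c and the x axis of case, either way round below 0.1 rad and height (world z) of each of wedge_a, wedge_b, wedge_d below 0.006 m and angle between each of wedge_a, wedge_b, wedge_d's own z axis and vertical below 0.08 rad and horizontal distance between each of wedge_a, wedge_b, wedge_d and gap_edge above 0.06 m) or (z of wedge_d in the frame of gap_edge between -0.065 and -0.055 m and y of wedge_d in the frame of gap_edge between -0.028 and -0.012 m and x of wedge_d in the frame of gap_edge between -0.009 and 0.009 m and angle between wedge_d's own z axis and vertical below 0.06 rad and angle between the x axis of wedge_d and the x axis of case, either way round below 0.1 rad and height (world z) of each of wedge_a, wedge_b, wedge_c below 0.006 m and angle between each of wedge_a, wedge_b, wedge_c's own z axis and vertical below 0.08 rad and horizontal distance between each of wedge_a, wedge_b, wedge_c and gap_edge above 0.06 m))); the robot touches nothing.
It fails at once if a bystander is shoved more than 30 mm or knocked over (distance of any of honey_jar, bowl, milk_bottle, calculator, stapler, label_roll, pen_pot from where it was at the start of the episode above 0.03 m or angle between any of honey_jar, bowl, milk_bottle, calculator, stapler, label_roll, pen_pot's own z axis and vertical above 0.4 rad).
It fails at once if a wedge is knocked over (angle between any of wedge_a, wedge_b, wedge_c, wedge_d's own z axis and vertical above 0.6 rad).
It also fails if it takes over 72 s, if anything falls off the work surface, if the arm or the gripper's body presses on something with over 40 N, if the wrist force passes 120 N, or if a joint passes its speed limit or range.

## Working session

There is one attempt and no reset: what is moved stays moved. The work goes in short steps, Python scripts to look and compute and a tool call to move; the robot and the scene stay as the last step left them, time stands still between calls to the robot, and variables do not carry over. Pictures are saved under pics/ and viewed, at most 10 in all, crops included, and the job is handed in when it is done.

Besides the shell and the picture viewer there is one more tool, called as a command line: name --argument value ..., lists and objects as JSON in quotes. arm_command: Moves the arm, as the interface text tells. Its arguments: {"type":"object","properties":{"targets":{"type":"array"},"claw":{"type":"number"}},"required":["targets"]}

```bash
ls; mkdir -p pics; python3 - <<'E'
from rig import status,capture
import cv2,numpy as np,pickle
s=status.read_state(); print({k:np.round(v,2).tolist() for k,v in s.items()})
for n in("scene","side","wrist"):
    c=capture(n); cv2.imwrite(f"pics/{n}0.png",c["image"]); pickle.dump(c,open(f"{n}0.pkl","wb"))
    print(n,{k:np.round(v,3).tolist() for k,v in c.items() if k!="image"})
E
```

```text
pics
{'time': 0.0, 'qpos': [51.38, 21.84, 74.38, -0.0, 83.86, -12.34], 'dq': [0.02, 0.02, -0.06, -0.01, 0.03, 0.08], 'tau': [-0.0, -43.79, -22.45, 0.07, 0.04, -0.0], 'tcp_pos': [243.41, 492.9, 238.15], 'tool_rot': [-179.92, -0.02, 153.71], 'ft_force': [0.23, 0.78, 0.91], 'wrist_torque': [0.01, -0.03, 0.03], 'finger_force': 0.0, 'finger_gap': 88.17}
scene {'fx': 453.8, 'fy': 453.8, 'cx': 321.838, 'cy': 237.46, 'position': [1212.87, 6.865, 883.238], 'rotation': [42.204, -0.632, 78.196]}
side {'fx': 493.78, 'fy': 493.78, 'cx': 317.804, 'cy': 247.779, 'position': [480.826, 1061.251, 1113.929], 'rotation': [41.907, 1.115, -178.637]}
wrist {'fx': 392.525, 'fy': 392.525, 'cx': 324.203, 'cy': 239.201, 'hand_eye': [[0.0, 0.966, 0.26, 66.197], [1.0, -0.0, -0.0, 0.514], [-0.0, 0.26, -0.966, -146.494], [0.0, 0.0, 0.0, 1.0]]}
```

View pics/scene0.png

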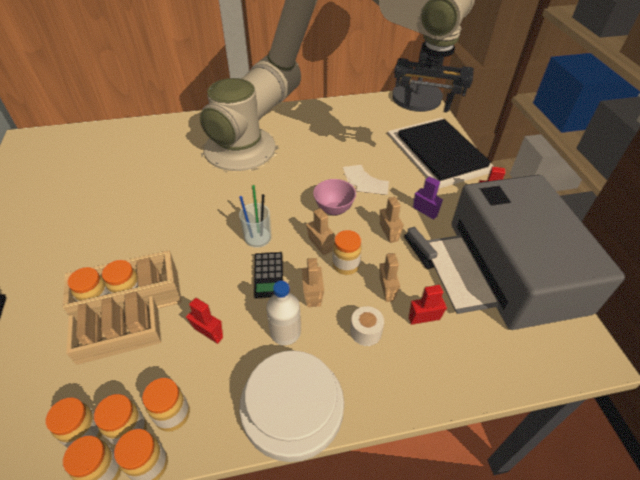

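View pics/side0.png

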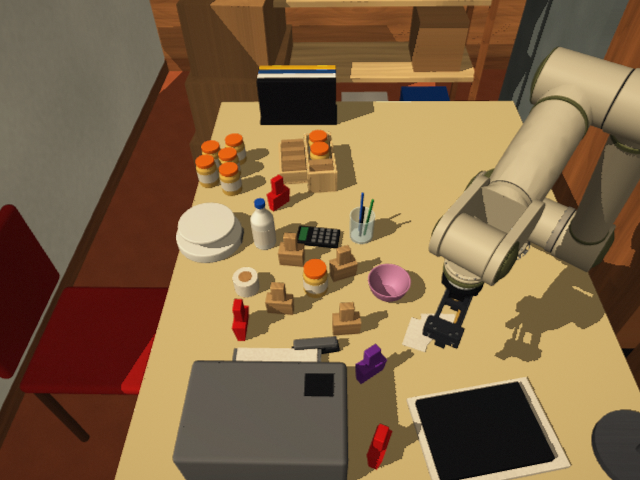

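The scene view shows four beech wedges at about (320,232), (392,220), (313,283) and (390,278). The case is at (120,300), with the gap at its right end, near (150,270). Purple and red look-alikes are at (428,198), (428,305), (205,320) and (493,178). The four beech ones are the wedges meant, because the others are coloured. I'll check this in an enlarged crop.

```bash
cat > h.py <<'E'
import cv2,numpy as np,pickle
from scipy.spatial.transform import Rotation as R
F=np.diag([1,-1,-1])
def cam(c,tcp=None,rot=None):
    if "hand_eye" in c:
        T=np.array(c["hand_eye"]);W=np.eye(4);W[:3,:3]=R.from_euler("xyz",rot,degrees=True).as_matrix();W[:3,3]=tcp
        M=W@T;return M[:3,:3],M[:3,3]
    return R.from_euler("xyz",c["rotation"],degrees=True).as_matrix(),np.array(c["position"])
def ray(c,u,v,z,*a):
    Rm,p=cam(c,*a);d=Rm@F@np.array([(u-c["cx"])/c["fx"],(v-c["cy"])/c["fy"],1]);return p+d*(z-p[2])/d[2]
def proj(c,P,*a):
    Rm,p=cam(c,*a);q=F@Rm.T@(np.array(P,float)-p);return np.array([c["fx"]*q[0]/q[2]+c["cx"],c["fy"]*q[1]/q[2]+c["cy"]])
def load(n):return pickle.load(open(n+".pkl","rb"))
E
python3 - <<'E'
from h import *
s=load("scene0");d=load("side0")
print(s.keys(),proj(s,[0,0,0]),proj(d,[243,493,238]))
a=cv2.resize(s["image"][165:315,290:450],None,fx=4,fy=4,interpolation=cv2.INTER_CUBIC)
cv2.imwrite("pics/crop_w.png",a)
b=cv2.resize(s["image"][245:365,55:215],None,fx=4,fy=4,interpolation=cv2.INTER_CUBIC)
cv2.imwrite("pics/crop_c.png",b)
E
```

```text
dict_keys(['image', 'fx', 'fy', 'cx', 'cy', 'position', 'rotation']) [238.96534108 147.56489839] [447.19310769 326.44262783]
```

View pics/crop_w.png

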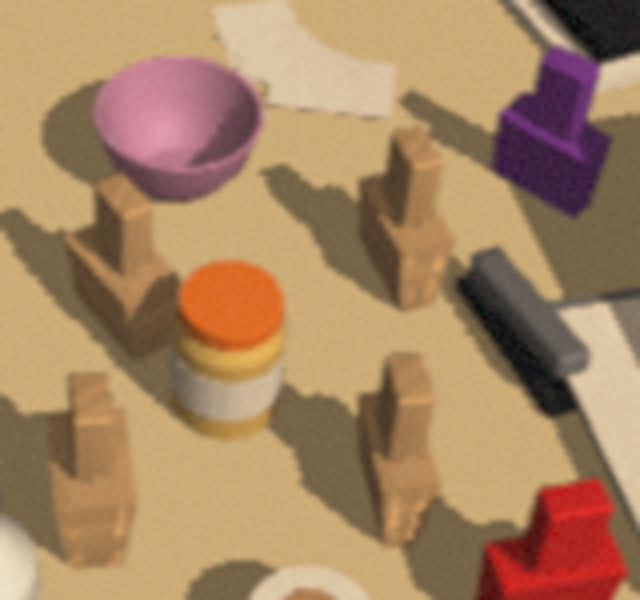

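View pics/crop_c.png

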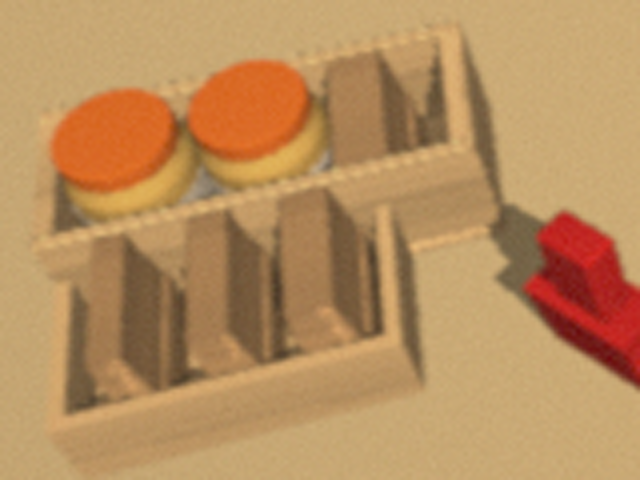

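The crops confirm four plain beech wedges and show the case with its spare bay toward the camera. I read these pixels:
- **Handle tops:** (321,212.5), (393.5,200.5), (312.5,261) and (392,256).
- **Case outer rim corners:** (170.5,250.5), (174.5,284), (65,274.5) and (64.5,306).

```bash
python3 - <<'E'
from h import *
s=load("scene0")
for n,p in dict(W1=(321,212.5),W2=(393.5,200.5),W3=(312.5,261),W4=(392,256)).items():print(n,ray(s,*p,115).round(),proj(load("side0"),ray(s,*p,115)).round())
C=np.array([ray(s,*p,82)[:2] for p in((170.5,250.5),(174.5,284),(65,274.5),(64.5,306))]);print(C.round())
M=np.array([(-48,12),(48,12),(-48,-214),(48,-214)],float)
mc,cc=M.mean(0),C.mean(0);A=M-mc;B=C-cc
y=np.arctan2((A[:,0]*B[:,1]-A[:,1]*B[:,0]).sum(),(A*B).sum());r=np.array([[np.cos(y),-np.sin(y)],[np.sin(y),np.cos(y)]])
print("yaw",np.degrees(y),"edge",cc-r@mc,"res",(C-cc-A@r.T).round(1), "gapmid",cc-r@mc+r@[0,-20])
E
```

```text
W1 [453. 172. 115.] [343. 250.]
W2 [446. 357. 115.] [347. 306.]
W3 [597. 124. 115.] [291. 236.]
W4 [617. 298. 115.] [279. 287.]
[[ 475. -187.]
 [ 575. -178.]
 [ 501. -413.]
 [ 588. -401.]]
yaw 5.240474355335458 edge [ 525.32239644 -194.08278836] res [[-1.4 -0.9]
 [ 2.6  0.2]
 [ 3.9 -1.6]
 [-5.1  2.3]] gapmid [ 527.14911766 -213.99919089]
```

```bash
cat >> h.py <<'E'
def plan(*wps):
    """wps: (x,y,z,yaw,n) world mm/deg; prints flat tool rows (whole mm, half deg), ending near each waypoint"""
    from rig import status
    s=status.read_state();p=np.array(s["tcp_pos"]);w=s["tool_rot"][2];out=[]
    for x,y,z,yaw,n in wps:
        for i in range(n,0,-1):
            c,q=np.cos(np.radians(w)),np.sin(np.radians(w))
            B=np.array([[c,q,0],[q,-c,0],[0,0,-1]]) # columns: tool axes in world
            d=np.round(B.T@((np.array([x,y,z])-p)/i));t=np.round(2*-(((yaw-w+180)%360-180)/i))/2
            out+=[*d.astype(int).tolist(),0,0,float(t)];p=p+B@d;w-=t
    print(out,"end",p.round(1),round(w,1))
E
python3 -c "
from h import *
plan((530,275,300,95,8))"
```

```text
[-44, -9, -8, 0, 0, 7.5, -45, -3, -8, 0, 0, 7.5, -45, 3, -8, 0, 0, 7.5, -44, 9, -8, 0, 0, 7.0, -43, 15, -7, 0, 0, 7.5, -40, 20, -8, 0, 0, 7.0, -38, 24, -7, 0, 0, 7.5, -34, 29, -8, 0, 0, 7.0] end [529.6 274.6 300.3] 95.2
```

arm_command --targets '[-44, -9, -8, 0, 0, 7.5, -45, -3, -8, 0, 0, 7.5, -45, 3, -8, 0, 0, 7.5, -44, 9, -8, 0, 0, 7.0, -43, 15, -7, 0, 0, 7.5, -40, 20, -8, 0, 0, 7.0, -38, 24, -7, 0, 0, 7.5, -34, 29, -8, 0, 0, 7.0]' --claw -1

```text
time: 1.15
tcp_pos: [530.7, 273.7, 300.7]
tool_rot: [-180.0, 0.0, 95.0]
ft_force: [-0.8, 1.2, 0.2]
finger_gap: 88.0
finger_force: 0.0
```

arm_command --targets '[0, 0, 0, 0, 0, 0, 0, 0, 0, 0, 0, 0]'

```text
time: 1.4
tcp_pos: [529.2, 275.1, 300.3]
tool_rot: [-179.9, -0.0, 95.3]
ft_force: [-0.0, 0.8, 0.5]
finger_gap: 88.4
finger_force: 0.0
```

```bash
cat >> h.py <<'E'
def snap(name,show=None,fx=1):
    from rig import status,capture
    s=status.read_state();c=capture("wrist");c["pose"]=(s["tcp_pos"],s["tool_rot"]);pickle.dump(c,open(name+".pkl","wb"))
    print(np.round(s["tcp_pos"],1),np.round(s["tool_rot"],2));return c
E
python3 - <<'E'
from h import *
c=snap("w1")
for P in((453,172),(446,357),(597,124),(617,298)): print(P,proj(c,[*P,115],*c["pose"]).round())
cv2.imwrite("pics/w1.png",c["image"])
E
```

```text
[529.2 275.1 300.3] [-179.94   -0.     95.28]
(453, 172) [231. 316.]
(446, 357) [230. 105.]
(597, 124) [379. 374.]
(617, 298) [429. 197.]
```

View pics/w1.png

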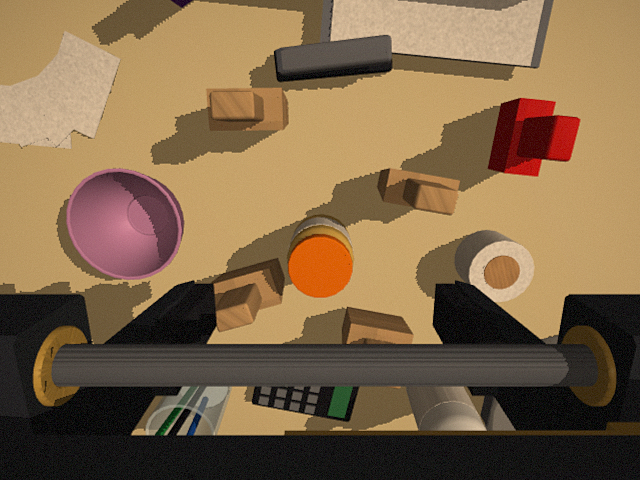

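W2 is at (245,108), W4 at (420,192), W1 at (245,295) and W3 at (378,328), which the gripper partly hides. I'll shift along -y to see W1 and W3 clear.

arm_command --targets '[-50, 0, 0, 0, 0, 0, -50, 0, 0, 0, 0, 0, 0, 0, 0, 0, 0, 0, 0, 0, 0, 0, 0, 0]'

```text
time: 1.95
tcp_pos: [538.2, 176.3, 300.9]
tool_rot: [180.0, -0.0, 95.3]
ft_force: [0.5, -0.6, 0.4]
finger_gap: 88.0
finger_force: 0.0
```

```bash
python3 - <<'E'
from h import *
c=snap("w2");a=load("w1")
def crop(c,P):
    u,v=proj(c,[*P,80],*c["pose"]).astype(int);v=max(v,35);x0,y0=u-50,v-35
    print(P,x0,y0);return cv2.resize(c["image"][y0:y0+70,x0:x0+100],(400,280),interpolation=cv2.INTER_CUBIC)
im=np.vstack([np.hstack([crop(c,(453,172)),crop(a,(446,357))]),np.hstack([crop(c,(597,124)),crop(a,(617,298))])])
cv2.imwrite("pics/w2.png",im)
E
```

```text
[538.2 176.3 300.9] [ 1.7999e+02 -2.0000e-02  9.5290e+01]
(453, 172) 183 167
(446, 357) 188 72
(597, 124) 327 229
(617, 298) 369 156
```

View pics/w2.png

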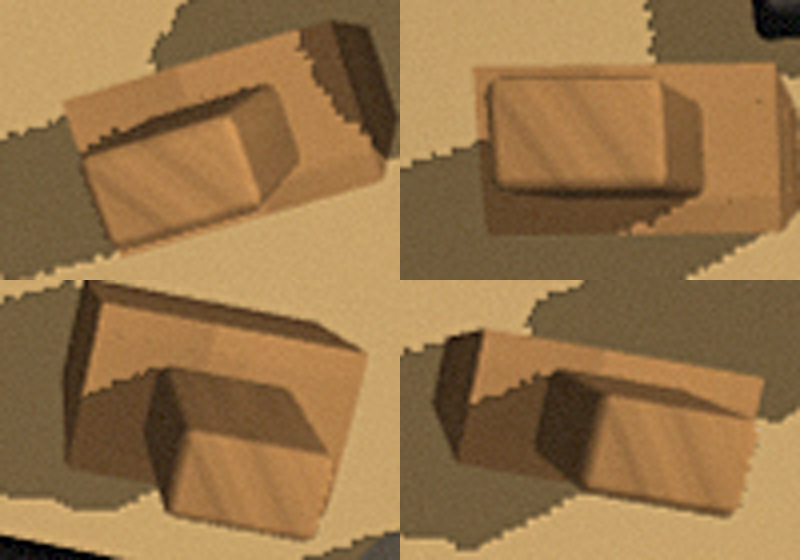

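The panels show clean shoulder corners for all four wedges. For example, W1's top-left is panel (65,100) and W3's is (103,303). I'll cast them onto z=60 and the handle tops onto z=115.

```bash
cat > m.py <<'E'
from h import *
a,c=load("w1"),load("w2")
W={"W1":(c,183,167,0,0,[(65,100),(333,22),(384,165),(112,250)],[(85,158),(232,118),(258,208),(118,246)]),
"W2":(a,188,72,400,0,[(474,65),(778,64),(782,231),(489,236)],[(493,78),(663,79),(666,190),(497,190)]),
"W3":(c,327,229,0,280,[(103,303),(366,352),(329,516),(66,467)],[(190,432),(330,457),(315,538),(170,510)]),
"W4":(a,369,156,400,280,[(486,330),(763,378),(737,508),(460,460)],[(605,394),(755,418),(733,515),(585,488)])}
for n,(k,x0,y0,ox,oy,S,H) in W.items():
    g=lambda P,z:np.array([ray(k,x0+(u-ox+.5)/4-.5,y0+(v-oy+.5)/4-.5,z,*k["pose"])[:2] for u,v in P])
    s,h=g(S,60),g(H,115);e=s[1]-s[0]+s[2]-s[3];e/=np.linalg.norm(e);nn=np.array([-e[1],e[0]])
    print(n,"len",(s[1]-s[0])@e,(s[2]-s[3])@e,"thick",(s[0]-s[3])@nn,(s[1]-s[2])@nn,"c60",s.mean(0).round(1),"c115",h.mean(0).round(1),"hl",np.linalg.norm(h[1]-h[0]).round(1),np.linalg.norm(h[0]-h[3]).round(1),"yaw",np.degrees(np.arctan2(e[1],e[0])).round(1))
E
python3 m.py
```

```text
W1 len 69.69195267688283 72.99836061060144 thick 39.06920071187175 37.1864555893932 c60 [453.5 171. ] c115 [454.5 169.9] hl 33.1 20.2 yaw 22.0
W2 len 70.29407281452119 69.6304675372342 thick 38.10911433181252 37.17138514777381 c60 [447.7 356.8] c115 [448.2 356.6] hl 33.8 21.3 yaw 5.9
W3 len 69.0188863498791 71.01759724370734 thick 45.21245199906649 45.602549864447674 c60 [602.9 120.9] c115 [603.1 121.6] hl 32.2 19.0 yaw -5.7
W4 len 69.37943947945689 70.89933419848877 thick 32.299241916788795 32.55317062369907 c60 [624.2 296.4] c115 [623.2 296.7] hl 32.5 20.3 yaw -4.4
```

W3 measures 45 mm thick, so it is wedge_d. W4 measures 32 mm, so it is wedge_a. W1 and W2 look like c and b, since the centring offset suggests W1 is thicker. Wedge d comes first: being the thickest, it stands proud by 16 mm per size and so gives the gap width directly. I'll check the clearance around it, mainly the tall bottle.

```bash
python3 - <<'E'
from h import *
s=load("scene0");d=load("side0");hsv=cv2.cvtColor(s["image"],cv2.COLOR_BGR2HSV)
m=cv2.inRange(hsv,(100,120,60),(130,255,255));n,l,st,ce=cv2.connectedComponentsWithStats(m)
for i in range(1,n):
    if st[i,4]>30: print("blue",ce[i].round(1),st[i,:5],ray(s,*ce[i],168).round())
hs=cv2.cvtColor(d["image"],cv2.COLOR_BGR2HSV);m=cv2.inRange(hs,(100,120,60),(130,255,255));n,l,st,ce=cv2.connectedComponentsWithStats(m)
for i in range(1,n):
    if st[i,4]>20: print("side blue",ce[i].round(1),st[i,4],ray(d,*ce[i],165).round())
for n,p in dict(honeylid=(347.5,240)).items(): print(n,ray(s,*p,95).round())
print("calc corners",[ray(s,*p,18)[:2].round() for p in((255,253),(283,252),(283,296),(252,296))])
print("redlow",ray(s,205,320,40).round(),"penpot",ray(s,257,230,50).round())
E
```

```text
blue [578.4  89.8] [ 534   54  106   78 4676] [ 136. 1041.  168.]
blue [244.1 209.7] [240 197   8  25  34] [463.  -7. 168.]
blue [280.7 288.3] [274 280  15  17 198] [694.  42. 168.]
side blue [298.2  71.1] 221 [ 616. -694.  165.]
side blue [424.7  93.5] 633 [ 156. -530.  165.]
side blue [361.2 206.5] 46 [402.  55. 165.]
side blue [259.3 203.2] 83 [689.  42. 165.]
honeylid [534. 219.  95.]
calc corners [array([465.,   3.]), array([476.,  72.]), array([607.,  52.]), array([593., -18.])]
redlow [ 651. -123.   40.] penpot [419.  16.  50.]
```

```bash
python3 -c "
from h import *
plan((527,-215,260,95,7),(527,-215,260,95,1))"
```

```text
[-56, -7, 6, 0, 0, 0.0, -55, -7, 6, 0, 0, 0.0, -56, -7, 6, 0, 0, 0.0, -55, -7, 6, 0, 0, 0.0, -56, -7, 6, 0, 0, 0.0, -55, -6, 5, 0, 0, 0.0, -56, -7, 6, 0, 0, 0.5, 0, 0, 0, 0, 0, -0.0] end [ 526.5 -215.2  259.8] 94.8
```

arm_command --targets '[-56, -7, 6, 0, 0, 0, -55, -7, 6, 0, 0, 0, -56, -7, 6, 0, 0, 0, -55, -7, 6, 0, 0, 0, -56, -7, 6, 0, 0, 0, -55, -6, 5, 0, 0, 0, -56, -7, 6, 0, 0, 0, 0, 0, 0, 0, 0, 0]'

```text
time: 3.0
tcp_pos: [526.4, -218.4, 258.6]
tool_rot: [-179.9, -0.0, 95.1]
ft_force: [0.1, -0.4, 0.3]
finger_gap: 88.3
finger_force: 0.0
```

arm_command --targets '[0, 0, 0, 0, 0, 0]'

```text
time: 3.12
tcp_pos: [526.7, -215.2, 259.7]
tool_rot: [180.0, -0.0, 95.3]
ft_force: [0.5, 0.3, 0.6]
finger_gap: 88.0
finger_force: 0.0
```

```bash
python3 - <<'E'
from h import *
c=snap("w3");r=c["image"][100:290,170:470]
cv2.imwrite("pics/w3.png",cv2.resize(r,(800,507),interpolation=cv2.INTER_CUBIC))
E
```

```text
[ 526.7 -215.2  259.7] [ 1.800e+02 -3.000e-02  9.529e+01]
```

View pics/w3.png

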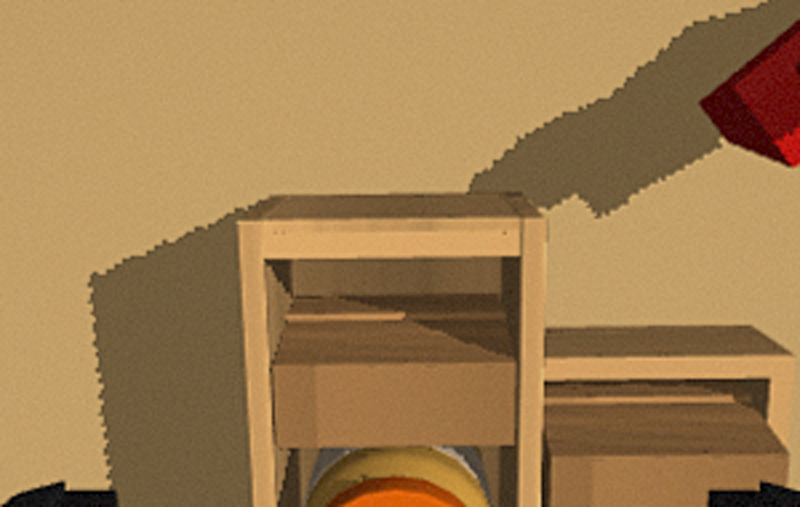

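The end wall's rim is clear. In the enlarged crop its outer corners are (238,221) and (545,219), and the inner rim edge runs from (266,260) to (522,257).

```bash
python3 - <<'E'
from h import *
c=load("w3");f=8/3
g=lambda u,v:ray(c,170+(u+.5)/f-.5,100+(v+.5)/f-.5,82,*c["pose"])[:2]
P={k:g(*p) for k,p in dict(oTL=(238,221),oTR=(545,219),iL=(266,260),iR=(522,257),wL=(248,507),wR=(545,500)).items()}
for k,v in P.items():print(k,v.round(1))
x=P["oTR"]-P["oTL"];print("outer",np.linalg.norm(x),"inner",np.linalg.norm(P["iR"]-P["iL"]),"yaw o",np.degrees(np.arctan2(x[1],x[0])),"yaw i",np.degrees(np.arctan2(*(P["iR"]-P["iL"])[::-1])))
sd=P["oTR"]-P["wR"];print("side yaw",np.degrees(np.arctan2(sd[1],sd[0]))-90)
print("edge from inner",(P["iL"]+P["iR"])/2,"from outer",(P["oTL"]+P["oTR"])/2)
plan((603,121,200,84.5,7),(603,121,88,84.5,4),(603,121,88,84.5,1))
E
```

```text
oTL [ 471.3 -192.3]
oTR [ 565.6 -182.9]
iL [ 480.5 -203.6]
iR [ 559.9 -195.2]
wL [ 479.3 -286.6]
wR [ 577.2 -275. ]
outer 94.78082794030102 inner 79.79890568894149 yaw o 5.68976775900938 yaw i 5.99234830625291
side yaw 7.206108439975807
edge from inner [ 520.22859803 -199.39891434] from outer [ 518.40848974 -187.55853152]
[47, 15, 9, 0, 0, 1.5, 47, 14, 8, 0, 0, 1.5, 47, 13, 9, 0, 0, 1.5, 48, 12, 8, 0, 0, 1.5, 48, 10, 9, 0, 0, 1.5, 49, 9, 8, 0, 0, 1.5, 48, 8, 9, 0, 0, 2.0, 0, 0, 28, 0, 0, -0.0, 0, 0, 28, 0, 0, -0.0, 0, 0, 28, 0, 0, -0.0, 0, 0, 28, 0, 0, -0.0, 0, 0, 0, 0, 0, -0.0] end [603.  120.8  88. ] 84.3
```

```bash
python3 - <<'E'
from h import *
c=load("w3");f=8/3
g=lambda u,v:ray(c,170+(u+.5)/f-.5,100+(v+.5)/f-.5,82,*c["pose"])[:2]
e=np.array([520,-199.4]);n=np.array([-np.sin(np.radians(6)),np.cos(np.radians(6))])
for p in((275,363),(515,358),(275,446),(515,445)):print((g(*p)-e)@n)
E
```

```text
-33.20731512406391
-32.475297040321394
-61.22386761394753
-61.82085466062527
```

arm_command --targets '[47, 15, 9, 0, 0, 1.5, 47, 14, 8, 0, 0, 1.5, 47, 13, 9, 0, 0, 1.5, 48, 12, 8, 0, 0, 1.5, 48, 10, 9, 0, 0, 1.5, 49, 9, 8, 0, 0, 1.5, 48, 8, 9, 0, 0, 2, 0, 0, 0, 0, 0, 0]'

```text
time: 4.18
tcp_pos: [602.4, 123.7, 199.3]
tool_rot: [-180.0, -0.0, 84.6]
ft_force: [-0.6, 0.5, -0.2]
finger_gap: 88.2
finger_force: 0.0
```

arm_command --targets '[0, 0, 28, 0, 0, 0, 0, 0, 28, 0, 0, 0, 0, 0, 28, 0, 0, 0, 0, 0, 28, 0, 0, 0, 0, 0, 0, 0, 0, 0, 0, 0, 0, 0, 0, 0]'

```text
time: 4.92
tcp_pos: [603.7, 119.1, 89.3]
tool_rot: [179.9, -0.0, 84.2]
ft_force: [0.1, -0.3, -0.8]
finger_gap: 87.8
finger_force: 0.0
```

The liner's edge lies about 33 mm from the inner rim, so the gap looks like 34 mm. Trying wedge_a (W4) first is therefore best: it either sits level and settles the matter, or drops and is lifted out again.

```bash
python3 - <<'E'
from h import *
s=load("scene0")
print("red handle",ray(s,432,291,115).round())
plan((603,121,180,85.5,2),(623.5,296.5,180,85.5,4),(623.5,296.5,180,85.5,1))
E
```

```text
red handle [724. 351. 115.]
[1, 0, -45, 0, 0, -0.5, 1, -1, -46, 0, 0, -1.0, 44, 2, 0, 0, 0, 0.0, 44, 2, 0, 0, 0, 0.0, 44, 2, 0, 0, 0, 0.0, 44, 2, 0, 0, 0, 0.0, 0, 0, 0, 0, 0, 0.0] end [623.9 296.1 180.3] 85.7
```

arm_command --targets '[1, 0, -45, 0, 0, -0.5, 1, -1, -46, 0, 0, -1.0, 44, 2, 0, 0, 0, 0, 44, 2, 0, 0, 0, 0, 44, 2, 0, 0, 0, 0, 43, 2, 0, 0, 0, 0, 0, 0, 0, 0, 0, 0, 0, 0, 0, 0, 0, 0]' --claw -0.7

```text
time: 5.92
tcp_pos: [623.5, 294.4, 179.8]
tool_rot: [179.9, -0.0, 85.7]
ft_force: [-0.6, -0.3, -0.0]
finger_gap: 74.8
finger_force: 0.0
```

```bash
python3 - <<'E'
from h import *
plan((623.5,296.5,88,85.5,4),(623.5,296.5,88,85.5,1))
E
```

```text
[1, 0, 23, 0, 0, 0.0, 0, 0, 23, 0, 0, 0.0, 1, 0, 23, 0, 0, 0.0, 0, 0, 23, 0, 0, 0.0, 0, 0, 0, 0, 0, 0.0] end [623.7 296.4  87.8] 85.7
```

arm_command --targets '[1, 0, 23, 0, 0, 0, 1, 0, 23, 0, 0, 0, 0, 0, 23, 0, 0, 0, 0, 0, 23, 0, 0, 0, 0, 0, 0, 0, 0, 0]'

```text
time: 6.55
tcp_pos: [623.3, 295.4, 85.9]
tool_rot: [-179.9, 0.1, 85.6]
ft_force: [-0.0, 0.2, 1.0]
finger_gap: 75.1
finger_force: 0.0
```

arm_command --targets '[0, 0, 0, 0, 0, 0, 0, 0, 0, 0, 0, 0, 0, 0, 0, 0, 0, 0, 0, 0, 0, 0, 0, 0, 0, 0, 0, 0, 0, 0, 0, 0, 0, 0, 0, 0]' --claw 1

```text
time: 7.3
tcp_pos: [623.7, 296.9, 87.0]
tool_rot: [180.0, -0.0, 85.7]
ft_force: [-0.8, 0.6, 2.5]
finger_gap: 35.9
finger_force: 30.0
```

```bash
python3 - <<'E'
from h import *
plan((623,296,235,85.5,3),(522,-216,235,96,11),(522,-216,235,96,1))
E
```

```text
[0, 0, -49, 0, 0, 0.0, 0, 0, -50, 0, 0, 0.0, -1, -1, -49, 0, 0, 0.0, -47, -6, 0, 0, 0, -1.0, -47, -6, 0, 0, 0, -1.0, -47, -7, 0, 0, 0, -1.0, -47, -8, 0, 0, 0, -1.0, -47, -9, 0, 0, 0, -1.0, -46, -10, 0, 0, 0, -1.0, -46, -11, 0, 0, 0, -1.0, -46, -11, 0, 0, 0, -1.0, -46, -12, 0, 0, 0, -1.0, -46, -13, 0, 0, 0, -0.5, -45, -13, 0, 0, 0, -1.0, 0, 0, 0, 0, 0, 0.0] end [ 522.4 -215.9  235. ] 96.2
```

arm_command --targets '[0, 0, -49, 0, 0, 0, 0, 0, -50, 0, 0, 0, -1, -1, -49, 0, 0, 0, -47, -6, 0, 0, 0, -1, -47, -6, 0, 0, 0, -1, -47, -7, 0, 0, 0, -1, -47, -8, 0, 0, 0, -1, -47, -9, 0, 0, 0, -1]'

```text
time: 8.3
tcp_pos: [576.7, 61.1, 234.5]
tool_rot: [-180.0, 0.0, 90.8]
ft_force: [0.7, -0.2, -1.0]
finger_gap: 35.8
finger_force: 30.0
```

arm_command --targets '[-46, -10, 0, 0, 0, -1, -46, -11, 0, 0, 0, -1, -46, -11, 0, 0, 0, -1, -46, -12, 0, 0, 0, -1, -46, -13, 0, 0, 0, -0.5, -45, -13, 0, 0, 0, -1, 0, 0, 0, 0, 0, 0, 0, 0, 0, 0, 0, 0]'

```text
time: 9.3
tcp_pos: [522.3, -215.4, 234.6]
tool_rot: [-180.0, -0.0, 96.2]
ft_force: [-0.8, -0.3, -0.6]
finger_gap: 36.1
finger_force: 30.0
```

```bash
python3 - <<'E'
from h import *
plan((522,-216,172,96,2),(522,-216,148,96,2))
E
```

```text
[0, 0, 31, 0, 0, 0.0, -1, 0, 32, 0, 0, 0.0, 0, 0, 12, 0, 0, 0.0, 0, 0, 12, 0, 0, 0.0] end [ 522.4 -216.4  147.6] 96.2
```

arm_command --targets '[0, 0, 31, 0, 0, 0, -1, 0, 32, 0, 0, 0, 0, 0, 12, 0, 0, 0, 0, 0, 12, 0, 0, 0]'

```text
time: 9.8
tcp_pos: [523.0, -216.5, 148.0]
tool_rot: [179.9, 0.0, 96.3]
ft_force: [0.1, 0.7, -1.7]
finger_gap: 35.8
finger_force: 30.0
```

arm_command --targets '[0, 0, 6, 0, 0, 0, 0, 0, 6, 0, 0, 0, 0, 0, 6, 0, 0, 0]'

```text
time: 10.18
tcp_pos: [522.6, -217.1, 129.8]
tool_rot: [180.0, 0.0, 96.2]
ft_force: [0.3, -0.9, -1.2]
finger_gap: 36.1
finger_force: 30.0
```

arm_command --targets '[0, 0, 6, 0, 0, 0, 0, 0, 5, 0, 0, 0]'

```text
time: 10.42
tcp_pos: [522.4, -216.3, 118.6]
tool_rot: [180.0, -0.1, 96.2]
ft_force: [-1.2, 6.1, 4.3]
finger_gap: 35.7
finger_force: 30.0
```

arm_command --targets '[0, 0, 4, 0, 0, 0, 0, 0, 3, 0, 0, 0]'

```text
time: 10.68
tcp_pos: [522.4, -215.6, 112.0]
tool_rot: [180.0, -0.1, 96.2]
ft_force: [-1.3, 10.2, 7.9]
finger_gap: 35.3
finger_force: 30.0
```

A side force of +10 N in y shows the liner-side flank touching, so I'll ease 2 mm toward +y and keep lowering.

arm_command --targets '[2, 0, 0, 0, 0, 0, 0, 0, 2, 0, 0, 0, 0, 0, 0, 0, 0, 0]'

```text
time: 11.05
tcp_pos: [522.2, -214.9, 109.5]
tool_rot: [-180.0, -0.0, 96.2]
ft_force: [0.8, 2.7, -1.3]
finger_gap: 35.7
finger_force: 30.0
```

arm_command --targets '[0, 0, 3, 0, 0, 0, 0, 0, 0, 0, 0, 0]'

```text
time: 11.3
tcp_pos: [522.3, -214.8, 108.8]
tool_rot: [179.9, 0.0, 96.2]
ft_force: [-5.2, 7.5, 17.0]
finger_gap: 35.7
finger_force: 30.0
```

Vertical resistance reads 17 N at TCP z = 108.8, and 109 is the level fit (the floor would be 97). That points to a match. I'll release, then press on the handle top to seat it and probe its height.

arm_command --targets '[0, 0, -2, 0, 0, 0, 0, 0, 0, 0, 0, 0, 0, 0, 0, 0, 0, 0, 0, 0, 0, 0, 0, 0]' --claw -0.7

```text
time: 11.8
tcp_pos: [522.2, -215.1, 108.5]
tool_rot: [-180.0, -0.0, 96.2]
ft_force: [0.2, -0.2, -0.5]
finger_gap: 73.8
finger_force: 0.0
```

arm_command --targets '[0, 0, -25, 0, 0, 0, 0, 0, -25, 0, 0, 0]'

```text
time: 12.05
tcp_pos: [522.2, -215.0, 159.1]
tool_rot: [-180.0, -0.0, 96.2]
ft_force: [0.2, -0.5, -0.1]
finger_gap: 75.0
finger_force: 0.0
```

arm_command --targets '[0, 0, 0, 0, 0, 0, 0, 0, 0, 0, 0, 0, 0, 0, 0, 0, 0, 0, 0, 0, 0, 0, 0, 0, 0, 0, 0, 0, 0, 0, 0, 0, 0, 0, 0, 0, 0, 0, 0, 0, 0, 0]' --claw 1

```text
time: 12.92
tcp_pos: [522.3, -215.0, 158.7]
tool_rot: [180.0, 0.0, 96.2]
ft_force: [-0.3, -0.3, 0.9]
finger_gap: 6.9
finger_force: 0.0
```

arm_command --targets '[0, 0, 8, 0, 0, 0, 0, 0, 8, 0, 0, 0, 0, 0, 3, 0, 0, 0]'

```text
time: 13.3
tcp_pos: [522.0, -214.9, 138.8]
tool_rot: [-179.9, -0.0, 96.2]
ft_force: [1.1, -0.7, 0.8]
finger_gap: 0.6
finger_force: 0.0
```

arm_command --targets '[0, 0, 2, 0, 0, 0, 0, 0, 1, 0, 0, 0]'

```text
time: 13.55
tcp_pos: [522.2, -215.0, 137.5]
tool_rot: [180.0, 0.0, 96.2]
ft_force: [-3.6, 2.0, 10.4]
finger_gap: 0.3
finger_force: 5.5
```

arm_command --targets '[0, 0, 1, 0, 0, 0, 0, 0, 0, 0, 0, 0]'

```text
time: 13.8
tcp_pos: [522.3, -215.0, 137.5]
tool_rot: [179.9, 0.1, 96.2]
ft_force: [-4.7, 1.8, 12.4]
finger_gap: 0.3
finger_force: 6.4
```

The handle top stops at 137.5 mm under 12 N, against 137 for a level shoulder, so wedge_a is the fit. I'll retract and check with one picture.

arm_command --targets '[0, 0, -30, 0, 0, 0, 0, 0, -50, 0, 0, 0, 0, 0, -50, 0, 0, 0, 40, 0, 0, 0, 0, 0, 40, 0, 0, 0, 0, 0, 40, 0, 0, 0, 0, 0, 0, 0, 0, 0, 0, 0, 0, 0, 0, 0, 0, 0]'

```text
time: 14.8
tcp_pos: [509.5, -96.2, 265.9]
tool_rot: [180.0, 0.0, 96.2]
ft_force: [-0.3, 0.3, 0.1]
finger_gap: 0.5
finger_force: 0.0
```

```bash
python3 - <<'E'
from h import *
from rig import capture
c=capture("scene");pickle.dump(c,open("scene1.pkl","wb"))
r=np.radians(6);e=np.array([520,-199.4])+17*np.array([np.sin(r),-np.cos(r)])
print("handle top exp",proj(c,[*e,137]),"shoulder corners at 82",[proj(c,[*(e+np.array([np.cos(r),np.sin(r)])*a+np.array([-np.sin(r),np.cos(r)])*b),82]).round() for a in(-35,35) for b in(-17,17)])
cv2.imwrite("pics/end.png",np.hstack([cv2.resize(c["image"][225:345,55:185],(400,369),interpolation=cv2.INTER_CUBIC),cv2.resize(c["image"][165:315,290:450],(394,369),interpolation=cv2.INTER_CUBIC)]))
E
```

```text
handle top exp [150.28746491 252.05903824] shoulder corners at 82 [array([148., 258.]), array([163., 255.]), array([150., 282.]), array([166., 278.])]
```

View pics/end.png

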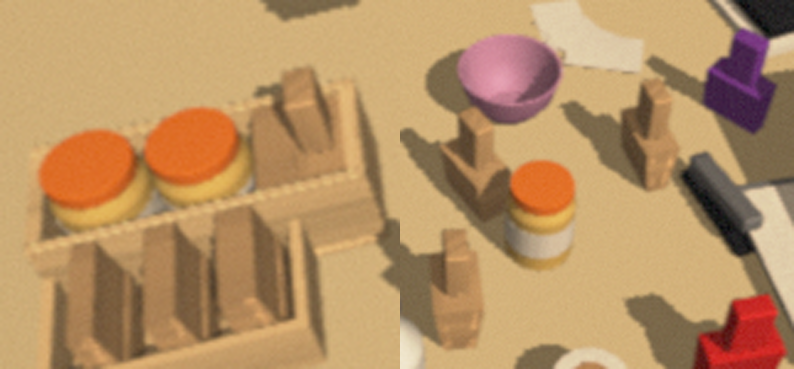

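The picture shows the wedge upright in the gap with its shoulder flush with the rim, its handle top at about (153,250). The other three wedges stand untouched.

```bash
python3 -c "
from rig import job_done
print(job_done())"
```

```text
the job is handed in; nothing more can be done
None
```

The gap is 34 mm: wedge_a fits it and is pressed home upright, its handle top at 137.5 mm against 137 mm for a shoulder level with the rim; the other three wedges were not moved and still stand upright on the table, and the job was handed in at about 15 s with no verdict returned.

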